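# Wind the line home and pack the tackle case

### The job

Put the fishing tackle away: wind the line winder's crank clockwise until the resistance suddenly drops away and the brass pin pops up, and stop there, within a turn; only then take the black cartridge out of the winder and press it flush into its recess in the tackle case. Fold every hinged lure box shut and put them, closed, down into the case's compartments (on edge or lying flat; in any order). Leave the other things on the console where they are.

Things in the scene. Friction and masses are not known exactly. Their poses are not given: they have to be found in the camera images.
- winder: fishing-line winder, fixed, left or right of the robot: housing 120 (x) x 210 (y) x 55 mm high, origin at the centre of its underside. Crank on top turning about an upright axis at local (0, -50) mm; open-topped cartridge bay, 44 x 60 mm, 8 mm deep, floor 47 mm up, at local (0, 55) mm; brass tell-tale pin, 9 mm across, at local (45, 5) mm
- crank_knob (a point): middle of the crank's black upright knob, 45 mm from the axis, 86 mm above the table; the knob is 20 mm across, spins freely on its own pin and spans 70 to 102 mm above the table; a steel arm 16 mm wide lies under it, top 69 mm up, and the hub on the axis reaches 74 mm
- crank (a joint): crank angle, rad, growing as it is wound clockwise seen from above; stays where it is left. Winding takes about 6 N at the knob until the line has run through, 1.5 to 3.5 turns on (differs from start to start); then the resistance suddenly vanishes and the crank may lurch ahead a little
- pin (a joint): height of the tell-tale pin, m: about 0 (standing 4 mm out of the housing) while line is still running, 0.006 (10 mm out) when the line has run through and the crank goes light
- cartridge: black closed line cartridge, a block 40 (x) x 56 (y) x 24 mm high, 90 g, same both ways up, origin at the centre of its underside; it starts in the winder's bay, aligned with the winder, standing 16 mm out of the housing
- cartridge_mid (a point): middle of the cartridge
- case: fixed wooden tackle case, open on top, 180 (x) x 198 (y) x 35 mm high, origin at the centre of its underside. Three compartments side by side at local x -43, y -64, 0 and 64 mm, each 84 (x) x 60 (y) mm inside, floor 5 mm up, walls to 35 mm. On its +x side a cork block, top 35 mm up, holds the cartridge recess
- recess (a point): centre of the recess's mouth, at local (56, 0) mm of the case, 35 mm above the table; 44 (case x) x 60 mm (case y), loose on the cartridge. Its stiff felt floor rests 12 mm below the mouth; pushed with 4 to 8 N it sinks to 24 mm and stays, so a cartridge laid in stands 12 mm proud until pressed flush
- lurebox1: hinged wooden lure box standing on edge like a half-open book: two leaves 72 long x 12 thick x 56 mm high, 100 g in all, 24 mm thick when closed. Origin at the foot of the hinge line (body z). This body is one leaf: x 0 to 72, y -12 to 0 mm; the other (flap1) is on its +y side. None when absent
- box1_mid (a point): middle of lure box 1 when closed: 36 mm along x and 28 mm along z from its origin
- flap1 (a joint): opening angle of lure box 1, rad: 0 closed, about 0.5 to 0.9 at the start (the second leaf is turned by it about the body's +z); the hinge is stiff enough to stay where it is left and closes with a light squeeze
- lurebox2: hinged wooden lure box standing on edge like a half-open book: two leaves 72 long x 12 thick x 56 mm high, 100 g in all, 24 mm thick when closed. Origin at the foot of the hinge line (body z). This body is one leaf: x 0 to 72, y -12 to 0 mm; the other (flap2) is on its +y side. None when absent
- box2_mid (a point): middle of lure box 2 when closed: 36 mm along x and 28 mm along z from its origin
- flap2 (a joint): opening angle of lure box 2, rad: 0 closed, about 0.5 to 0.9 at the start (the second leaf is turned by it about the body's +z); the hinge is stiff enough to stay where it is left and closes with a light squeeze
- lurebox3: hinged wooden lure box standing on edge like a half-open book: two leaves 72 long x 12 thick x 56 mm high, 100 g in all, 24 mm thick when closed. Origin at the foot of the hinge line (body z). This body is one leaf: x 0 to 72, y -12 to 0 mm; the other (flap3) is on its +y side. None when absent
- box3_mid (a point): middle of lure box 3 when closed: 36 mm along x and 28 mm along z from its origin
- flap3 (a joint): opening angle of lure box 3, rad: 0 closed, about 0.5 to 0.9 at the start (the second leaf is turned by it about the body's +z); the hinge is stiff enough to stay where it is left and closes with a light squeeze
- canister: stainless steel twist-cap canister, 76 mm across, 150 mm high; origin at the centre of its underside; not part of the job
- bowl: turquoise ceramic bowl, 130 mm across, 55 mm high; origin at the centre of its underside; not part of the job
- fob: silver metal key fob, 50 x 28 x 8 mm; origin at the centre of its underside; not part of the job
- torch: yellow plastic torch lying down, 150 mm long, 38 mm thick; origin at the centre of its underside; not part of the job
- doorstop: wooden doorstop wedge, 120 x 42 x 34 mm; origin at the centre of its underside; not part of the job
- tin: small round brass tin, 40 mm across, 13 mm high; origin at the centre of its underside; not part of the job
- tealight_glass: amber glass tealight, 50 mm across, 50 mm high; origin at the centre of its underside; not part of the job
Things that resemble listed ones, but are neither listed nor needed, are in the scene too. Leave any blue or pink look-alike of the lurebox3 alone.

How it is judged:
By the outcome, as a careful person would: the job done as asked, in the order asked, and still so for the second after the job is handed in, with the robot touching nothing.
Of lurebox1, lurebox2, lurebox3 only 2 to 3 are there at a start; the rules pass over those that are not, and their reading is None.
At some moment in a run one of lurebox1, lurebox2, lurebox3 may be knocked a few centimetres aside while the robot is not near it.
Once in a run the grip may slacken for a moment while it holds something.
It also fails if it takes over 210 s, if anything falls off the work surface, if the arm or the gripper's body presses on something with over 40 N, if the wrist force passes 120 N, or if a joint passes its speed limit or range.

### The arm

A 6-joint arm with a two-finger parallel gripper is mounted at the origin on the work surface. World frame = base frame: x ahead of the robot, y to its left, z up, the work surface at z = 0. Lengths are in m, angles in rad, forces in N, time in s.
With the tool pointing down it reaches from about 0.275 to 0.85 m from the base axis. Payload 5.2 kg.
Tool frame: the origin (TCP) lies on the front face of the gripper's body, between the roots of the fingers; the fingertips stand 73 mm ahead of it and the grasp point (between the pads) lies 54 mm ahead of it (arm.tip_reach is the distance from the TCP to the fingertips, in m); x points along the fingers, z is the direction in which the jaws open and shut, and the axes are right-handed (so a half turn about x gives the same grasp; the last joint's range is limited). The gripper opens to 85 mm and grips with 20 to 120 N. Pads are 22 mm wide; open, the fingers measure 114 mm over their backs; the gripper's body (76 mm by 85 mm) begins 54 mm behind the grasp point. The pads swing forward as they close: fully open they stand 13 mm farther back than shut.
Start: joints at [-1.376, 0.259, 1.535, -0, 1.348, -0.203], TCP at [0.213, -0.507, 0.304] pointing down, gripper open.
Joint ranges: [-3.14, 3.14], [-0.91, 2.08], [0.19, 2.58], [-1.22, 4.36], [0.22, 2.71], [-3.12, 3.12]. Speed limits (rad/s): [2.57, 2.57, 3.14, 3.14, 3.14, 3.14].

### API

Orientations are given as a rotation vector (axis times angle).
In Python, from workcell import arm gives the robot as it stands.
- The arm moves only by the tool step_arm, never from a script. Its argument "rows" is a list that holds one entry, the list of rows, each a list of 5 numbers: the opening, from 0 (shut) to 1 (fully open), then the shift along the tool's x, y, z in cm, then the turn about the tool's x in degrees. In form: [[[fingers, dx, dy, dz, twist], ...]]. A call has 1 to 12 rows; each row shifts and turns the commanded pose from where the row before left it, along the tool's axes as they then stand; what a row does not reach is not made up. A row lasts 1/8 s, in which the tool goes at most 62.5 mm and 10.7 degrees, less where a joint would pass 70% of its speed; a pose out of reach is approached as far as the arm can. A call with a gripper value outside its range is refused whole. The fingers move at their own pace and stop on an object; "grip_force" is the grip in N (left out, the last holds). Time passes only in rows, so rows that do not move let the fingers close. It gives the time, the measured TCP pose, the force and the opening at its end, in the units of the state.
- arm.sense(): the state, without advancing time (a new reading comes with each control period).
- arm.grab_frame(name): name is "scene" or "top" or "wrist"; returns (picture, depth): 400x640x3 uint8, red, green, blue; 400x640 float32, m along the optical axis (not along the pixel's ray), 0 where there is no reading.
- arm.calibration(name): a dict with "fov_y" (degrees; the focal length in pixels is half the picture's height over the tangent of half this angle, whatever the lens; pixels are square), "cx", "cy" (the principal point, pixels), "xyz" and "rotation" of the camera in the world. Camera axes: x right, y down, z forward; pixel columns grow to the right and rows downward; lengths in m; the calibration is good to about 2 mm. A picture is of the moment at which its call begins: read the wrist's pose just before it. calibration takes no time and is no camera call; for the wrist camera it gives the pose at the moment of the call.
- arm.close_job(): hands the job in, once; it reports no verdict.
The state is a dict: "time_s": time; "joint_positions": joint angles; "qvel": joint speeds; "joint_torque": joint torques, N m; "tool_pos": TCP position; "tool_rot": TCP orientation; "wrist_force": force on the tool from outside, world axes, zero at the start; "moment": the same for the moment, N m; "gripper_width": finger opening in m.
Only numpy, scipy, OpenCV 4.12 (cv2) and the standard library are available. Lean on these libraries where they do the work, as an engineer would, in place of code of your own. Each camera call takes 0.05 s, during which the arm holds its last target. There are 200 camera calls.

## Working session

There is one attempt and no reset: what is moved stays moved. The work goes in short steps, Python scripts to look and compute and a tool call to move; the robot and the scene stay as the last step left them, time stands still between calls to the robot, and variables do not carry over. Pictures are saved under pics/ and viewed, about 12 in all and at most 16, crops included, and the job is handed in when it is done.

Besides the shell and the picture viewer there is one more tool, called after "Emit:" as name(argument=value, ...) on one line, values as JSON. step_arm: Moves the arm, as the interface text tells. Its arguments: {"type":"object","properties":{"rows":{"type":"array"},"grip_force":{"type":"number"}},"required":["rows"]}

```bash
mkdir -p pics; ls
cat > h.py <<'E'
import numpy as np, cv2
from workcell import arm
from scipy.spatial.transform import Rotation as R
def grab(n,save=None):
    c=arm.calibration(n); p,d=arm.grab_frame(n)
    if save: np.savez('pics/'+save+'.npz',p=p,d=d,**{k:np.array(v) for k,v in c.items()}); cv2.imwrite('pics/'+save+'.png',p[:,:,::-1])
    return p,d,c
def load(s):
    z=np.load('pics/'+s+'.npz'); return z['p'],z['d'],z
def rot(c):
    r=np.array(c['rotation']); return r if r.shape==(3,3) else R.from_rotvec(r).as_matrix()
def cloud(d,c):
    f=200/np.tan(np.radians(float(c['fov_y']))/2); v,u=np.mgrid[0:400,0:640]
    P=np.stack([(u-float(c['cx']))/f*d,(v-float(c['cy']))/f*d,d],-1)
    W=P@rot(c).T+np.array(c['xyz']); W[d==0]=np.nan; return W
def onplane(u,v,z,c):
    f=200/np.tan(np.radians(float(c['fov_y']))/2)
    r=rot(c)@np.array([(u-float(c['cx']))/f,(v-float(c['cy']))/f,1]); o=np.array(c['xyz']); return o+r*(z-o[2])/r[2]
E
python3 - <<'E'
from h import *
for n in ('scene','top'):
    p,d,c=grab(n,n); print(n,c)
s=arm.sense();print(s)
E
```

```text
pics
scene {'fov_y': 47.16596915742964, 'cx': 323.3938893095658, 'cy': 197.6157532281539, 'xyz': array([ 1.21593567, -0.90214793,  0.82912971]), 'rotation': array([-2.04958935, -0.70386022,  0.38045275])}
top {'fov_y': 56.03439197871004, 'cx': 317.60882765897304, 'cy': 197.19879854625142, 'xyz': array([ 0.48484781, -0.01454372,  1.0204793 ]), 'rotation': array([-2.18601483,  2.18912846, -0.02569956])}
{'time_s': 0.1, 'joint_positions': array([-1.37578310e+00,  2.59326429e-01,  1.53598760e+00, -1.19356752e-05,
        1.34799388e+00, -2.02778707e-01]), 'qvel': array([-0.0006973 , -0.0023527 , -0.00390327,  0.00017627, -0.00087179,
       -0.00043919]), 'joint_torque': array([ 2.41790469e-03, -4.46974111e+01, -2.91245216e+01, -2.84835050e-04,
        6.26621128e-03,  3.19703781e-05]), 'tool_pos': array([ 0.21301988, -0.50668613,  0.30312181]), 'tool_rot': array([ 0.91253918,  1.37277555, -0.91054732]), 'wrist_force': array([ 0.34556526,  0.49725193, -0.32628275]), 'moment': array([ 0.02577577, -0.02928527,  0.02650618]), 'gripper_width': 0.08576847318896164}
```

View pics/top.png

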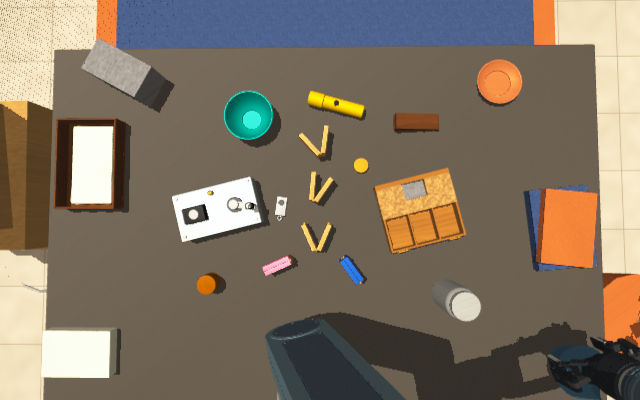

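View pics/scene.png

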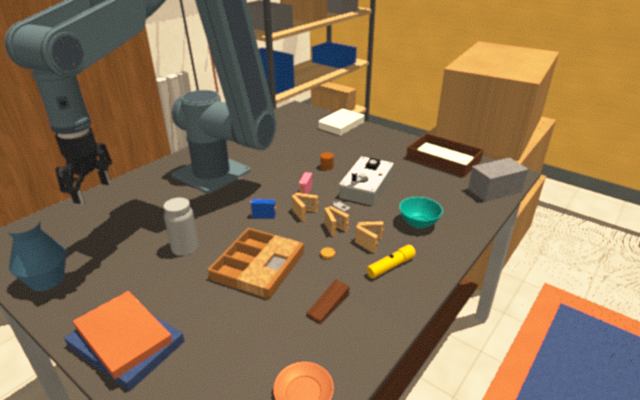

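Top view: three lure boxes near (315,142), (319,187) and (317,237). The pink (278,266) and blue (351,270) look-alikes stay untouched. The winder is at (218,209), the case at (420,211) and the fob at (281,206). Next I'll take a close crop and measure.

Run:
```python
from h import *
p,d,c=load('top')
cv2.imwrite('pics/c1.png',cv2.resize(p[110:290,160:480,::-1],None,fx=2.5,fy=2.5,interpolation=cv2.INTER_CUBIC))
W=cloud(d,c)
def comp(lo,hi,u0,v0,u1,v1,name):
    m=np.zeros(d.shape,np.uint8); s=W[v0:v1,u0:u1,2]; m[v0:v1,u0:u1]=((s>lo)&(s<hi))
    n,l,st,ce=cv2.connectedComponentsWithStats(m)
    for i in range(1,n):
        if st[i,4]<15: continue
        q=W[l==i]; r=cv2.minAreaRect((q[:,:2]*1000).astype(np.float32))
        print(name,st[i],'z',np.round(np.median(q[:,2]),4),'rect c',np.round(r[0],1),'size',np.round(r[1],1),'ang',round(r[2],1), 'box',np.round(cv2.boxPoints(r)).astype(int).tolist())
print('table',np.nanmedian(W[300:310,300:310,2]))
comp(.045,.062,160,165,270,250,'winder')
comp(.064,.08,160,165,270,250,'cart/arm')
comp(.092,.12,160,165,270,250,'knob')
comp(.028,.042,365,160,475,260,'case')
comp(.045,.062,295,115,340,255,'box')
```

```text
table -1.5915643608699348e-05
winder [ 172  177   90   65 3185] z 0.055 rect c [498.4 270.3] size [120.  212.1] ang 14.1 box [[414, 359], [466, 153], [582, 182], [531, 388]]
cart/arm [227 199  24  10 155] z 0.0714 rect c [512.6 208.2] size [23.2 60.5] ang 0.0 box [[501, 238], [501, 178], [524, 178], [524, 238]]
cart/arm [181 205  25  20 356] z 0.0713 rect c [485.3 323. ] size [40.4 57. ] ang 13.6 box [[459, 346], [472, 291], [512, 300], [498, 355]]
knob [245 202   8   8  25] z 0.0992 rect c [506.7 176. ] size [17.3 17.7] ang 0.6 box [[498, 185], [498, 167], [515, 167], [515, 185]]
case [ 374  168   92   86 2768] z 0.0344 rect c [ 493.5 -259.2] size [183.9 199.2] ang 14.1 box [[380, -185], [429, -378], [607, -333], [558, -140]]
box [299 126  30  30 273] z 0.0555 rect c [672.6   9.1] size [67.4 80.1] ang 17.1 box [[629, 38], [652, -39], [717, -19], [693, 57]]
box [309 172  24  31 271] z 0.0553 rect c [553.7   8.9] size [58.  71.3] ang 67.6 box [[510, -4], [576, -31], [598, 22], [532, 49]]
box [301 224  30  28 275] z 0.0556 rect c [425.6  12.3] size [69.  74.5] ang 0.0 box [[391, 49], [391, -25], [460, -25], [460, 50]]
```

View pics/c1.png

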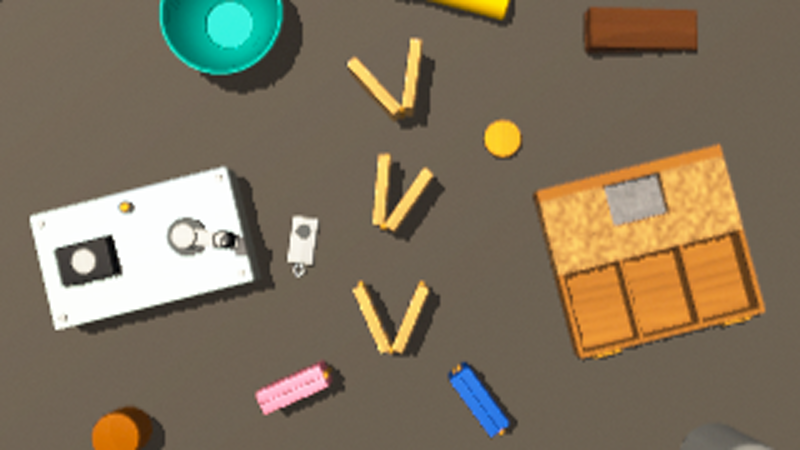

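Crop: three beech V-shaped boxes, and blue and pink decoys. The winder's brass pin is at crop (125,207), the knob at (225,240), the black cartridge at (88,262), and the grey recess at (635,198). All sizes match the description: housing 120x212, cartridge 40x57, case 184x199. Next come the tool axes and a V-fit for the boxes.

```bash
cat >> h.py <<'E'
from scipy.optimize import minimize
def boxfit(W,lim):
    "lim x0,x1,y0,y1 (m): fit V; returns hinge x,y mm, bisector deg, opening deg, residual"
    q=W.reshape(-1,3); q=q[(q[:,2]>.047)&(q[:,2]<.075)&(q[:,0]>lim[0])&(q[:,0]<lim[1])&(q[:,1]>lim[2])&(q[:,1]<lim[3])][:,:2]*1000
    def cost(p):
        D=[]
        for s in (1,-1):
            a=p[2]+s*p[3]; e=np.array([np.cos(a),np.sin(a)]); n=s*np.array([-e[1],e[0]])
            x=(q-p[:2])@e-36; y=(q-p[:2])@n-6
            D.append(np.hypot(np.maximum(abs(x)-36,0),np.maximum(abs(y)-6,0))+.02*np.hypot(x/36,y/6))
        return np.mean(np.min(D,0)**1.0)
    best=None; m=q.mean(0)
    for b in np.radians(np.arange(0,360,30)):
        r=minimize(cost,[m[0]-36*np.cos(b),m[1]-36*np.sin(b),b,.35],method='Nelder-Mead',options=dict(maxiter=1500))
        if best is None or r.fun<best.fun: best=r
    p=best.x; return len(q),np.round([p[0],p[1],np.degrees(p[2])%360,2*np.degrees(p[3]),best.fun],1), np.round(p[:2]+36*np.array([np.cos(p[2]),np.sin(p[2])]),1)
def go(x,y,z,jaw=None):
    "shift needed in tool axes (cm), and twist (deg) so the jaw axis has world angle jaw"
    s=arm.sense(); M=R.from_rotvec(s['tool_rot']).as_matrix(); D=np.array([x,y,z])-s['tool_pos']
    ja=np.degrees(np.arctan2(M[1,2],M[0,2])); t=None
    if jaw is not None: t=-((jaw-ja+90)%180-90)
    print('tool',s['tool_pos'].round(4),'x',M[:,0].round(3),'jaw deg',ja.round(2),'shift cm',(M.T@D*100).round(2),'twist',t,'w',s['gripper_width'].round(4),'F',s['wrist_force'].round(1),'t',s['time_s'],'j6',s['joint_positions'][5].round(2))
E
python3 - <<'E'
from h import *
p,d,c=load('top'); W=cloud(d,c)
for l in ((.6,.74,-.06,.07),(.49,.61,-.05,.06),(.37,.48,-.05,.07)): print(boxfit(W,l))
go(.5068,.1769,.2)
print(onplane(160+635/2.5,110+198/2.5,.023,c),onplane(210,193,.059,c))
E
```

```text
(269, array([6.434e+02, 2.000e-01, 1.720e+01, 4.920e+01, 0.000e+00]), array([677.7,  10.9]))
(268, array([521.9,  18.8, 339.6,  29.5,   0. ]), array([555.6,   6.3]))
(273, array([395. ,  11. ,   0.5,  46.5,   0. ]), array([431. ,  11.4]))Traceback (most recent call last):
  File "<stdin>", line 4, in <module>
  File "h.py", line 40, in go
    print('tool',s['tool_pos'].round(4),'x',M[:,0].round(3),'jaw deg',ja.round(2),'shift cm',(M.T@D*100).round(2),'twist',t,'w',s['gripper_width'].round(4),'F',s['wrist_force'].round(1),'t',s['time_s'],'j6',s['joint_positions'][5].round(2))
                                                                                                                                ^^^^^^^^^^^^^^^^^^^^^^^^
AttributeError: 'float' object has no attribute 'round'
```

```bash
sed -i "s/s\['gripper_width'\].round(4)/round(s['gripper_width'],4)/" h.py
python3 - <<'E'
from h import *
p,d,c=load('top')
go(.5068,.1769,.2,104)
print(R.from_rotvec(arm.sense()['tool_rot']).as_matrix().round(3))
print(onplane(160+635/2.5,110+198/2.5,.023,c),onplane(210,193,.059,c))
E
```

```text
tool [ 0.213  -0.5067  0.3031] x [-0.     0.002 -1.   ] jaw deg -67.21 shift cm [ 10.42  53.56 -51.62] twist 8.791966801356011 w 0.0858 F [ 0.3  0.5 -0.3] t 0.1 j6 -0.2
[[-0.     0.922  0.387]
 [ 0.002  0.387 -0.922]
 [-1.     0.    -0.002]]
[ 0.55101262 -0.24757522  0.023     ] [0.54005995 0.28421182 0.059     ]
```

Emit:
step_arm(rows=[[[1,0.4,4.3,-4.15,0],[1,0.4,4.3,-4.15,0],[1,0.4,4.3,-4.15,0],[1,0.4,4.3,-4.15,0],[1,0.4,4.3,-4.15,0],[1,0.4,4.3,-4.15,0],[1,0.4,4.3,-4.15,0],[1,0.4,4.3,-4.15,0],[1,0.4,4.3,-4.15,0],[1,0.4,4.3,-4.15,0],[1,0.4,4.3,-4.15,0],[1,0.4,4.3,-4.15,8.8]]])

```text
time_s: 1.6
tool_pos: [0.4962, 0.154, 0.2556]
tool_rot: [1.029, 1.314, -1.03]
wrist_force: [1.1, -1.1, 0.9]
gripper_width: 0.0856
```

Run:
```python
from h import *
go(.5068,.1769,.2,104)
grab('wrist','w1')
```

```text
tool [0.4962 0.154  0.2556] x [-0. -0. -1.] jaw deg -76.18 shift cm [ 5.55  1.58 -1.97] twist -0.17853869615203166 w 0.0856 F [ 1.1 -1.1  0.9] t 1.6 j6 1.42
```

View pics/w1.png

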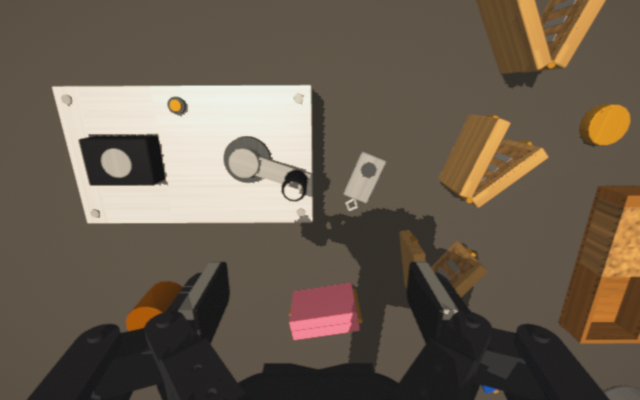

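The wrist view shows the knob at (295,185), the hub at (244,160), the pin at (176,105) and the cartridge at (121,160). I'll cross-check those positions.

Run:
```python
from h import *
p,d,c=load('w1'); W=cloud(d,c)
for n,(u0,u1,v0,v1),(lo,hi) in (('knob',(270,320,160,210),(.094,.11)),('hub',(215,275,130,185),(.0725,.08)),('house',(30,330,70,240),(.05,.057)),('pin',(160,190,90,120),(.0575,.08)),('cart',(60,180,120,200),(.065,.08))):
    q=W[v0:v1,u0:u1].reshape(-1,3); q=q[(q[:,2]>lo)&(q[:,2]<hi)]
    r=cv2.minAreaRect((q[:,:2]*1000).astype(np.float32)); print(n,len(q),np.round(r[0],1),np.round(r[1],1),round(r[2],1),'z',np.median(q[:,2]).round(4),q[:,2].max().round(4))
```

```text
knob 262 [504.3 175.3] [19.6 18.9] 10.8 z 0.0991 0.1027
hub 615 [508.7 220.1] [23.9 23.1] 8.2 z 0.0735 0.0757
house 26178 [495.9 269.3] [120.  211.4] 13.8 z 0.0544 0.057
pin 224 [538.7 284.5] [13.1 13.8] 88.9 z 0.0588 0.0613
cart 3350 [483.4 322.2] [39.9 57.1] 13.5 z 0.0704 0.0732
```

Emit:
step_arm(rows=[[[1,1,1.4,-1.9,0],[0.6,4,0,0,0],[0.5,4,0,0,0],[0.5,1.2,0,0,0],[0.2,0,0,0,0],[0,0,0,0,0],[0,0,0,0,0],[0,0,0,0,0],[0,0,0,0,0],[0,0,0,0,0]]], grip_force=40)

```text
time_s: 2.9
tool_pos: [0.5055, 0.1744, 0.1547]
tool_rot: [1.029, 1.314, -1.025]
wrist_force: [2.8, 4.9, -7.8]
gripper_width: 0.0174
```

Run:
```python
from h import *
go(.5053,.176,.153,104)
p,d,c=grab('wrist','w2'); W=cloud(d,c)
# where would the pin be seen?
f=200/np.tan(np.radians(float(c['fov_y']))/2)
for n in('wrist','scene','top'):
    c=arm.calibration(n); f=200/np.tan(np.radians(float(c['fov_y']))/2)
    q=rot(c).T@(np.array([.5398,.2855,.06])-np.array(c['xyz'])); print(n,q[:2]/q[2]*f+[c['cx'],c['cy']],q[2])
# 12 rows of 20 deg clockwise from local -109, radius 45; tool y = local x, tool z = -local y
a=np.radians(-109-20*np.arange(0,38)); P=45*np.stack([np.cos(a),-np.sin(a)],1)/10
D=np.diff(P,axis=0); print(D.round(2).tolist())
```

```text
tool [0.5055 0.1744 0.1547] x [ 0.002  0.001 -1.   ] jaw deg -76.01 shift cm [ 0.17  0.02 -0.17] twist -0.012034388314475564 w 0.0174 F [ 2.8  4.9 -7.8] t 2.9 j6 1.45
wrist [126.69080374 137.45316717] 0.16237746485731824
scene [380.03026789 172.59082916] 1.5540640682630333
top [209.3824833  193.07983569] 0.9683554786775624
[[-1.37, -0.76], [-1.03, -1.18], [-0.56, -1.46], [-0.03, -1.56], [0.51, -1.48], [0.98, -1.21], [1.34, -0.8], [1.53, -0.3], [1.54, 0.24], [1.37, 0.76], [1.03, 1.18], [0.56, 1.46], [0.03, 1.56], [-0.51, 1.48], [-0.98, 1.21], [-1.34, 0.8], [-1.53, 0.3], [-1.54, -0.24], [-1.37, -0.76], [-1.03, -1.18], [-0.56, -1.46], [-0.03, -1.56], [0.51, -1.48], [0.98, -1.21], [1.34, -0.8], [1.53, -0.3], [1.54, 0.24], [1.37, 0.76], [1.03, 1.18], [0.56, 1.46], [0.03, 1.56], [-0.51, 1.48], [-0.98, 1.21], [-1.34, 0.8], [-1.53, 0.3], [-1.54, -0.24], [-1.37, -0.76]]
```

```bash
cat >> h.py <<'E'
def pin():
    p,d,c=grab('wrist'); W=cloud(d,c).reshape(-1,3)
    q=W[np.hypot(W[:,0]-.5395,W[:,1]-.285)<.011]
    s=arm.sense(); print('pin n',len(q),'z pct',np.nanpercentile(q[:,2],[10,50,80,95]).round(4) if len(q) else None,'F',s['wrist_force'].round(1),'tcp',s['tool_pos'].round(4),'w',round(s['gripper_width'],4),'j6',s['joint_positions'][5].round(2))
    k=s['tool_pos'][:2]-[.5093,.2208]; print('knob angle',np.degrees(np.arctan2(k[1],k[0]))-14,'r',np.hypot(*k))
E
python3 -c "
from h import *
pin()"
```

```text
pin n 1340 z pct [0.0538 0.0555 0.0588 0.0598] F [ 2.3  5.5 -7.3] tcp [0.5055 0.1744 0.1547] w 0.017 j6 1.45
knob angle -108.61862899889704 r 0.04658645829841683
```

Emit:
step_arm(rows=[[[0,0,-1.37,-0.76,0],[0,0,-1.03,-1.18,0],[0,0,-0.56,-1.46,0],[0,0,-0.03,-1.56,0],[0,0,0.51,-1.48,0],[0,0,0.98,-1.21,0],[0,0,1.34,-0.8,0],[0,0,1.53,-0.3,0],[0,0,1.54,0.24,0]]])

```text
time_s: 4.12
tool_pos: [0.5127, 0.2646, 0.1544]
tool_rot: [1.026, 1.316, -1.027]
wrist_force: [-4.7, -7.1, 7.8]
gripper_width: 0.0174
```

```bash
python3 -c "
from h import *
pin()"
```

```text
pin n 1146 z pct [0.0539 0.0552 0.0589 0.0598] F [ 4.3 -4.1  0.9] tcp [0.5151 0.2642 0.1546] w 0.0175 j6 1.61
knob angle 68.34369017730731 r 0.043769165022130775
```

Emit:
step_arm(rows=[[[0,0,1.37,0.76,0],[0,0,1.03,1.18,0],[0,0,0.56,1.46,0],[0,0,0.03,1.56,0],[0,0,-0.51,1.48,0],[0,0,-0.98,1.21,0],[0,0,-1.34,0.8,0],[0,0,-1.53,0.3,0],[0,0,-1.54,-0.24,0]]])

```text
time_s: 5.3
tool_pos: [0.5066, 0.1743, 0.1545]
tool_rot: [1.031, 1.312, -1.024]
wrist_force: [4.1, 3.6, 0.6]
gripper_width: 0.0173
```

Emit:
step_arm(rows=[[[0,0,-1.37,-0.76,0],[0,0,-1.03,-1.18,0],[0,0,-0.56,-1.46,0],[0,0,-0.03,-1.56,0],[0,0,0.51,-1.48,0],[0,0,0.98,-1.21,0],[0,0,1.34,-0.8,0],[0,0,1.53,-0.3,0],[0,0,1.54,0.24,0]]])

```text
time_s: 6.42
tool_pos: [0.5113, 0.2647, 0.1544]
tool_rot: [1.025, 1.317, -1.028]
wrist_force: [-3.3, -4.8, 11.0]
gripper_width: 0.0174
```

```bash
python3 -c "
from h import *
pin()"
```

```text
pin n 1146 z pct [0.0539 0.0553 0.0589 0.0599] F [ 4.2 -2.1  3.4] tcp [0.5138 0.2643 0.1545] w 0.0175 j6 1.61
knob angle 70.06387684862553 r 0.04372964211598113
```

Emit:
step_arm(rows=[[[0,0,1.37,0.76,0],[0,0,1.03,1.18,0],[0,0,0.56,1.46,0],[0,0,0.03,1.56,0],[0,0,-0.51,1.48,0],[0,0,-0.98,1.21,0],[0,0,-1.34,0.8,0],[0,0,-1.53,0.3,0],[0,0,-1.54,-0.24,0]]])

```text
time_s: 7.6
tool_pos: [0.5053, 0.1743, 0.1545]
tool_rot: [1.03, 1.313, -1.025]
wrist_force: [4.4, 6.7, 2.9]
gripper_width: 0.0172
```

```bash
python3 -c "
from h import *
pin()"
```

```text
pin n 1332 z pct [0.0539 0.0555 0.0589 0.0599] F [-3.6  3.  10.9] tcp [0.5028 0.1746 0.1543] w 0.0172 j6 1.45
knob angle -112.04628219306133 r 0.04666546848909038
```

Emit:
step_arm(rows=[[[0,0,-1.37,-0.76,0],[0,0,-1.03,-1.18,0],[0,0,-0.56,-1.46,0],[0,0,-0.03,-1.56,0],[0,0,0.51,-1.48,0],[0,0,0.98,-1.21,0],[0,0,1.34,-0.8,0],[0,0,1.53,-0.3,0],[0,0,1.54,0.24,0]]])

```text
time_s: 8.78
tool_pos: [0.5106, 0.2646, 0.1544]
tool_rot: [1.025, 1.318, -1.029]
wrist_force: [-3.5, -1.6, 11.5]
gripper_width: 0.0177
```

```bash
python3 -c "
from h import *
pin()"
```

```text
pin n 1153 z pct [0.054  0.0553 0.059  0.06  ] F [4.  0.7 5.2] tcp [0.5132 0.2642 0.1545] w 0.0175 j6 1.61
knob angle 70.91866883428715 r 0.043618959997429284
```

Emit:
step_arm(rows=[[[0,0,1.37,0.76,0],[0,0,1.03,1.18,0],[0,0,0.56,1.46,0],[0,0,0.03,1.56,0],[0,0,-0.51,1.48,0],[0,0,-0.98,1.21,0],[0,0,-1.34,0.8,0],[0,0,-1.53,0.3,0],[0,0,-1.54,-0.24,0]]])

```text
time_s: 9.95
tool_pos: [0.5039, 0.1744, 0.1544]
tool_rot: [1.029, 1.315, -1.027]
wrist_force: [1.5, 7.1, 7.3]
gripper_width: 0.0173
```

```bash
python3 -c "
from h import *
pin()"
```

```text
pin n 1348 z pct [0.0539 0.0559 0.063  0.0648] F [-2.5  1.6 11.5] tcp [0.5018 0.1748 0.1543] w 0.0175 j6 1.45
knob angle -113.28075623040937 r 0.04661610509109991
```

The pin is up (95th percentile z 0.0598 → 0.0648), so winding stops here. Releasing the knob.

Emit:
step_arm(rows=[[[0.4,0,0,0,0],[0.6,0,0,0,0],[0.6,0,0,0,0],[1,-4,0,0,0],[1,-4,0,0,0],[1,-1,0,-4,0],[1,0,0,-5,0],[1,0,0,-1,0],[1,0,0,0,0],[1,0,0,0,0]]])

```text
time_s: 11.25
tool_pos: [0.4809, 0.2699, 0.2435]
tool_rot: [1.027, 1.315, -1.029]
wrist_force: [0.5, -0.4, -0.0]
gripper_width: 0.0856
```

Run:
```python
from h import *
pin()
go(.4843,.3226,.130,104)
p,d,c=grab('wrist','w3'); W=cloud(d,c)
q=W.reshape(-1,3); q=q[(q[:,2]>.065)&(q[:,2]<.08)&(q[:,1]>.28)]
r=cv2.minAreaRect((q[:,:2]*1000).astype(np.float32)); print(len(q),r,np.median(q[:,2]))
```

```text
pin n 608 z pct [0.0538 0.0552 0.0594 0.0649] F [ 0.6 -0.8  0.2] tcp [0.481  0.2697 0.2436] w 0.0856 j6 1.64
knob angle 106.01741313222598 r 0.05652751952088938
tool [0.481  0.2697 0.2436] x [-0.001 -0.001 -1.   ] jaw deg -76.07 shift cm [11.35  1.6  -5.06] twist -0.07495580330544271 w 0.0856 F [ 0.6 -0.8  0.2] t 11.3 j6 1.64
3421 ((493.2195129394531, 308.216796875), (55.54270553588867, 98.09087371826172), 35.0821533203125) 0.07043796474252811
```

View pics/w3.png

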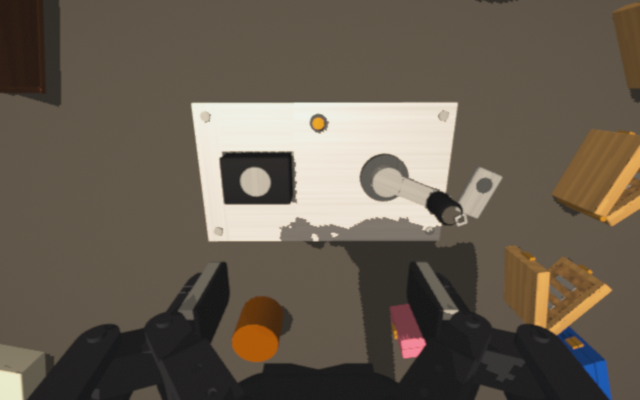

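The wrist view shows the pin standing proud at (318,122), the cartridge at (257,179) and the crank at rest. Taking the cartridge.

Emit:
step_arm(rows=[[[1,1,0.8,-2.5,0],[1,2,0.8,-2.5,0],[1,4,0,0,0],[0.85,3,0,0,0],[0.85,1.3,0,0,0],[0.7,0,0,0,0],[0.5,0,0,0,0],[0.3,0,0,0,0],[0.3,0,0,0,0]]], grip_force=50)

```text
time_s: 12.48
tool_pos: [0.4844, 0.3233, 0.1317]
tool_rot: [1.028, 1.314, -1.026]
wrist_force: [0.8, 0.2, 1.6]
gripper_width: 0.054
```

Run:
```python
from h import *
go(.4843,.3226,.130,104)
p,d,c=grab('wrist','w4')
```

```text
tool [0.4844 0.3233 0.1317] x [ 0.001  0.001 -1.   ] jaw deg -76.01 shift cm [ 0.17 -0.03  0.07] twist -0.006160200733518195 w 0.054 F [0.8 0.2 1.6] t 12.475 j6 1.72
```

View pics/w4.png

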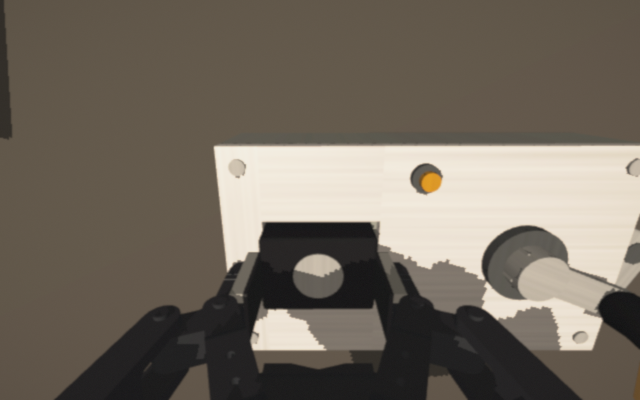

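Emit:
step_arm(rows=[[[0.3,-3,0,0,0],[0.3,-5,0,0,0],[0.3,-0.5,-1.3,5,0],[0.3,0,-1.3,5,0],[0.3,0,-1.3,5,0],[0.3,0,-1.3,5,0],[0.3,0,-1.3,5,0],[0.3,0,-1.3,5,0],[0.3,0,-1.3,5,0],[0.3,0,-1.3,5,0],[0.3,0,-1.3,5,0],[0.3,0,-1.3,5,0]]], grip_force=60)

```text
time_s: 14.02
tool_pos: [0.4787, -0.1951, 0.2162]
tool_rot: [1.028, 1.314, -1.027]
wrist_force: [0.1, 1.4, -0.6]
gripper_width: 0.054
```

Emit:
step_arm(rows=[[[0.3,0,0,4,0],[0.3,0,0,2.8,0],[0.3,0,0,0,0]]])

```text
time_s: 14.4
tool_pos: [0.4955, -0.2614, 0.2159]
tool_rot: [1.029, 1.313, -1.029]
wrist_force: [-0.0, -0.3, -0.8]
gripper_width: 0.0538
```

Run:
```python
from h import *
go(.549,-.2465,.130,104)
p,d,c=grab('wrist','w5'); W=cloud(d,c)
m=((W[...,2]>.018)&(W[...,2]<.0275)&(W[...,0]>.5)&(W[...,1]<-.19)&(W[...,1]>-.31)).astype(np.uint8)
n,l,st,ce=cv2.connectedComponentsWithStats(m)
for i in range(1,n):
    if st[i,4]>150:
        q=W[l==i]; print(st[i],cv2.minAreaRect((q[:,:2]*1000).astype(np.float32)),np.median(q[:,2]))
q=W.reshape(-1,3); q=q[(q[:,2]>.029)&(q[:,2]<.039)&(q[:,0]>.35)&(q[:,0]<.64)&(q[:,1]<-.1)&(q[:,1]>-.42)]; print(len(q),cv2.minAreaRect((q[:,:2]*1000).astype(np.float32)))
```

```text
tool [ 0.4955 -0.2614  0.2159] x [ 0.001 -0.001 -1.   ] jaw deg -76.14 shift cm [ 8.59  5.55 -0.18] twist -0.14357134861933218 w 0.0538 F [-0.  -0.3 -0.8] t 14.4 j6 0.64
[ 277  101   77   56 4070] ((547.1898193359375, -246.36764526367188), (43.89519119262695, 60.39493179321289), 14.338907241821289) 0.02240920999930529
26006 ((493.3364562988281, -260.02691650390625), (179.94552612304688, 198.87872314453125), 14.23284912109375)
```

View pics/w5.png

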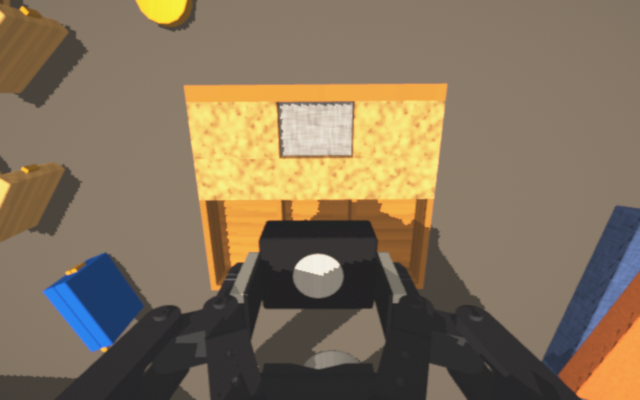

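The recess is at (316,130) in the picture and measures 44x60 at yaw 14.3°, centre (547.2, -246.4). It matches.

Emit:
step_arm(rows=[[[0.3,1,2.7,-0.1,0],[0.3,3,2.7,-0.1,0],[0.3,4,0,0,0],[0.3,0,0,0,0],[0.3,0,0,0,0]]])

```text
time_s: 15.08
tool_pos: [0.5475, -0.244, 0.1372]
tool_rot: [1.027, 1.314, -1.027]
wrist_force: [-0.1, 0.2, -0.5]
gripper_width: 0.0539
```

Run:
```python
from h import *
go(.5474,-.2462,.1105,104.2)
```

```text
tool [ 0.5475 -0.244   0.1372] x [ 0.001 -0.    -1.   ] jaw deg -75.97 shift cm [ 2.67 -0.07  0.21] twist -0.16920358829133875 w 0.0539 F [-0.1  0.2 -0.5] t 15.075 j6 0.72
```

Emit:
step_arm(rows=[[[0.3,0.9,-0.05,0.2,0],[0.3,0.9,0,0,0],[0.3,0.8,0,0,0],[0.3,0,0,0,0]]])

```text
time_s: 15.58
tool_pos: [0.5472, -0.2464, 0.1092]
tool_rot: [1.028, 1.315, -1.027]
wrist_force: [1.1, 0.8, -1.5]
gripper_width: 0.0542
```

Run:
```python
from h import *
go(.5474,-.2462,.1105,104.2)
```

```text
tool [ 0.5472 -0.2464  0.1092] x [-0.     0.001 -1.   ] jaw deg -76.02 shift cm [-0.13  0.02 -0.01] twist -0.22218876454496694 w 0.0542 F [ 1.1  0.8 -1.5] t 15.575 j6 0.72
```

Emit:
step_arm(rows=[[[0.8,0,0,0,0],[0.85,0,0,0,0],[0.85,0,0,0,0],[0.85,-3,0,0,0],[0.3,-2.5,0,0,0],[0,0,0,0,0],[0,0,0,0,0],[0,0,0,0,0],[0,0,0,0,0],[0,2,0,0,0],[0,1.5,0,0,0],[0,0,0,0,0]]])

```text
time_s: 17.08
tool_pos: [0.5463, -0.2458, 0.1281]
tool_rot: [1.028, 1.319, -1.028]
wrist_force: [0.2, -0.0, 0.1]
gripper_width: 0.0001
```

Run:
```python
from h import *
go(.5474,-.2462,.108,104.2)
p,d,c=grab('top'); W=cloud(d,c).reshape(-1,3)
q=W[(np.hypot(W[:,0]-.5474,W[:,1]+.2462)<.04)&(W[:,2]<.06)&(W[:,2]>.04)]; print(len(q),np.median(q,0))
```

```text
tool [ 0.5463 -0.2458  0.1281] x [-0.003  0.002 -1.   ] jaw deg -76.01 shift cm [2.01 0.1  0.07] twist -0.20807271574341257 w 0.0001 F [ 0.2 -0.   0.1] t 17.075 j6 0.72
36 [ 0.56022971 -0.22412357  0.04579629]
```

Emit:
step_arm(rows=[[[0,0.5,0.1,0.1,0],[0,0.4,0,0,0],[0,0.4,0,0,0],[0,0.4,0,0,0],[0,0.3,0,0,0],[0,0,0,0,0]]])

```text
time_s: 17.88
tool_pos: [0.5485, -0.2473, 0.1097]
tool_rot: [1.027, 1.315, -1.027]
wrist_force: [1.0, 0.1, 0.8]
gripper_width: 0.0001
```

Run:
```python
from h import *
go(.5474,-.2462,.108,104.2)
```

```text
tool [ 0.5485 -0.2473  0.1097] x [ 0. -0. -1.] jaw deg -76.01 shift cm [ 0.17 -0.08 -0.13] twist -0.20983491499185902 w 0.0001 F [1.  0.1 0.8] t 17.875 j6 0.72
```

Emit:
step_arm(rows=[[[0,0.2,0,-0.1,0],[0,0.2,0,0,0],[0,0.1,0,0,0],[0,0,0,0,0]]])

```text
time_s: 18.38
tool_pos: [0.5485, -0.2468, 0.1075]
tool_rot: [1.027, 1.312, -1.027]
wrist_force: [-4.9, 1.1, 18.7]
gripper_width: -0.0
```

Run:
```python
from h import *
go(.5474,-.2462,.108,104.2)
```

```text
tool [ 0.5485 -0.2468  0.1075] x [ 0.002 -0.002 -1.   ] jaw deg -76.0 shift cm [-0.05 -0.1  -0.08] twist -0.195979098133364 w -0.0 F [-4.9  1.1 18.7] t 18.375 j6 0.72
```

Emit:
step_arm(rows=[[[0,-3,0,0,0],[0.5,-5,0,0,0],[1,-4,-2,-2,0],[1,0,-4,-4,0],[1,0,-2,-4,0],[1,0,0,0,0]]])

```text
time_s: 19.12
tool_pos: [0.4437, -0.1657, 0.2244]
tool_rot: [1.027, 1.319, -1.027]
wrist_force: [0.7, -0.8, -0.2]
gripper_width: 0.0854
```

Run:
```python
from h import *
p,d,c=grab('wrist','w6'); W=cloud(d,c).reshape(-1,3)
q=W[(np.hypot(W[:,0]-.5474,W[:,1]+.2462)<.015)]; print(len(q),np.nanmedian(q,0),np.nanpercentile(q[:,2],[5,95]))
q=W[(np.hypot(W[:,0]-.525,W[:,1]+.30)<.01)]; print('cork',len(q),np.nanmedian(q[:,2]))
p,d,c=grab('top','t2'); W=cloud(d,c)
for l in ((.6,.74,-.06,.07),(.49,.61,-.05,.06),(.37,.48,-.05,.07)): print(boxfit(W,l))
go(.431,.0114,.11,90)
```

```text
1216 [ 0.54763089 -0.24604556  0.03479382] [0.03355502 0.03593281]
cork 484 0.034558123629898574
(267, array([6.431e+02, 5.000e-01, 1.680e+01, 4.900e+01, 0.000e+00]), array([677.6,  10.9]))
(270, array([521.8,  18.8, 339.8,  29.4,   0. ]), array([555.6,   6.3]))
(274, array([395. ,  11.1,   0.4,  46.3,   0. ]), array([431. ,  11.4]))
tool [ 0.4465 -0.1684  0.225 ] x [ 0.001 -0.    -1.   ] jaw deg -75.98 shift cm [ 11.5    2.85 -17.82] twist 14.017501168545948 w 0.0856 F [ 0.2 -1.3  0.4] t 19.225 j6 0.73
```

View pics/w6.png

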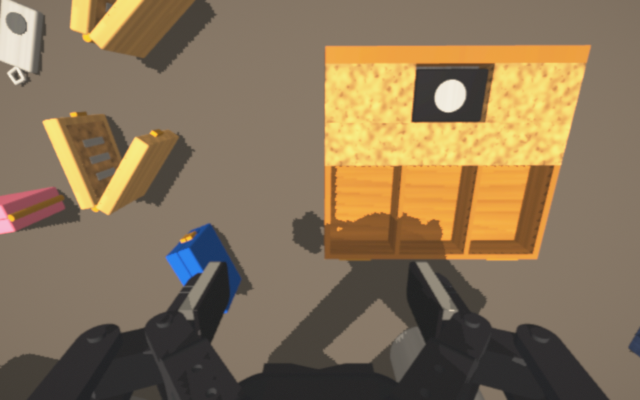

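The cartridge sits flush: its top is at 34.8 mm and the cork at 34.6 mm. Its picture position is (450,95). Boxes unmoved. Next is the near box: grasp across its bisector and squeeze it shut.

Emit:
step_arm(rows=[[[1,0,0.7,-4.45,0],[1,0,0.7,-4.45,0],[1,0,0.7,-4.45,0],[1,0,0.75,-4.45,0],[1,0,0,0,7],[1,2,0,0,7],[1,3,0,0,0],[1,0,0,0,0]]])

```text
time_s: 20.23
tool_pos: [0.4307, 0.011, 0.1732]
tool_rot: [1.208, 1.213, -1.212]
wrist_force: [0.3, -0.3, 0.5]
gripper_width: 0.0856
```

Run:
```python
from h import *
go(.431,.0114,.105,90.4)
```

```text
tool [0.4307 0.011  0.1732] x [-0.004  0.001 -1.   ] jaw deg -90.02 shift cm [ 6.82  0.06 -0.03] twist -0.41700279739660573 w 0.0856 F [ 0.3 -0.3  0.5] t 20.225 j6 1.34
```

Emit:
step_arm(rows=[[[1,3,0,0,0],[1,2.5,0,0,0],[1,1.3,0,0,0],[0.8,0,0,0,0],[0.6,0,0,0,0],[0.4,0,0,0,0],[0.2,0,0,0,0],[0.1,0,0,0,0],[0.1,0,0,0,0]]], grip_force=50)

```text
time_s: 21.35
tool_pos: [0.4317, 0.0109, 0.108]
tool_rot: [1.21, 1.207, -1.208]
wrist_force: [0.1, 0.1, 7.2]
gripper_width: 0.0223
```

Run:
```python
from h import *
go(.431,.0114,.105,90.4)
p,d,c=grab('top','t3'); W=cloud(d,c)
p,d,c=grab('wrist','w7')
go(.4518,-.2703,.113,104.2)
```

```text
tool [0.4317 0.0109 0.108 ] x [ 0.002 -0.001 -1.   ] jaw deg -89.99 shift cm [ 0.3  -0.07 -0.05] twist -0.3949211797485077 w 0.0223 F [0.1 0.1 7.2] t 21.35 j6 1.34
tool [0.4317 0.0109 0.108 ] x [ 0.002 -0.001 -1.   ] jaw deg -89.99 shift cm [-0.48  2.01 28.12] twist -14.191351532931492 w 0.0216 F [-0.9  0.6  6.6] t 21.45 j6 1.34
```

View pics/w7.png

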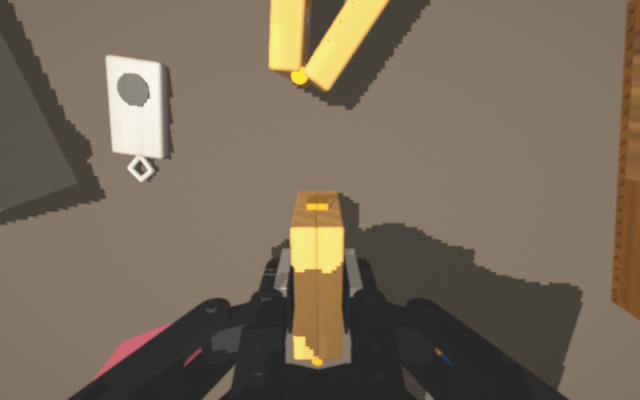

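Box closed (leaves flush in view at (318,260)) and held. Moving it to the far compartment.

Emit:
step_arm(rows=[[[0.1,-3,0,0,0],[0.1,-4,0,0,0],[0.1,0,0.5,4.9,0],[0.1,0,0.5,4.9,0],[0.1,0,0.5,4.9,0],[0.1,0,0.5,4.9,0],[0.1,0,0.5,4.9,0],[0.1,0,0.5,4.9,0],[0.1,0,0.5,4.9,0],[0.1,0,0,0,-7.1],[0.1,0,0,0,-7.1],[0.1,0,0,0,0]]], grip_force=60)

```text
time_s: 22.95
tool_pos: [0.4657, -0.3319, 0.1768]
tool_rot: [1.026, 1.316, -1.026]
wrist_force: [-0.5, -0.1, -1.2]
gripper_width: 0.0212
```

Run:
```python
from h import *
go(.4674,-.3324,.115,104.2)
p,d,c=grab('wrist','w8')
```

```text
tool [ 0.4657 -0.3319  0.1768] x [-0.  0. -1.] jaw deg -75.89 shift cm [6.18 0.15 0.1 ] twist -0.08874331598224217 w 0.0212 F [-0.5 -0.1 -1.2] t 22.95 j6 0.51
```

View pics/w8.png

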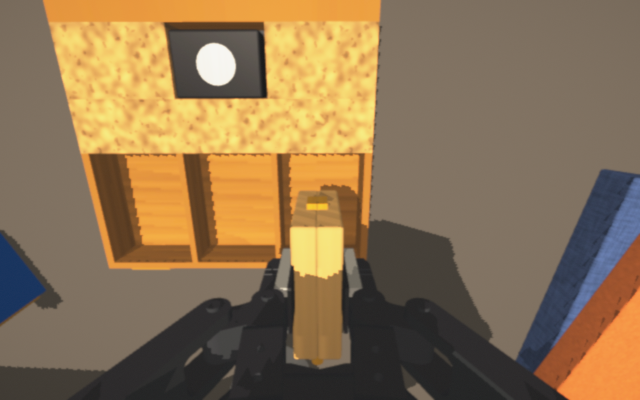

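Emit:
step_arm(rows=[[[0.1,2,0.15,0.1,0],[0.1,2,0,0,0],[0.1,1.5,0,0,0],[0.1,0.7,0,0,0],[0.1,0,0,0,0]]])

```text
time_s: 23.62
tool_pos: [0.4752, -0.3338, 0.1205]
tool_rot: [1.028, 1.296, -1.021]
wrist_force: [18.7, 8.4, 17.9]
gripper_width: 0.0211
```

Run:
```python
from h import *
go(.4674,-.3324,.114,104.2)
```

```text
tool [ 0.4752 -0.3338  0.1205] x [ 0.017 -0.008 -1.   ] jaw deg -76.0 shift cm [ 0.64 -0.73 -0.34] twist -0.198262471487908 w 0.0211 F [18.7  8.4 17.9] t 23.625 j6 0.51
```

Emit:
step_arm(rows=[[[0.1,-2,0,0,0],[0.1,-2.5,0,0,0],[0.1,0,0,0,0],[0.1,0,0,0,0]]])

```text
time_s: 24.12
tool_pos: [0.4674, -0.3321, 0.1592]
tool_rot: [1.026, 1.317, -1.025]
wrist_force: [0.5, 0.2, -1.3]
gripper_width: 0.0216
```

Run:
```python
from h import *
def ext(W,tcp,M,zt):
    q=(W.reshape(-1,3)-tcp)@M; q=q[(abs(q[:,2])<.009)&(abs(q[:,0]-zt)<.006)&(abs(q[:,1])<.06)]
    print(len(q),'y ext',np.percentile(q[:,1],[0,1,99,100]).round(4),'depth',np.median(q[:,0]).round(4))
s=arm.sense(); M=R.from_rotvec(s['tool_rot']).as_matrix()
p,d,c=grab('wrist','w9'); W=cloud(d,c)
q=(W.reshape(-1,3)-s['tool_pos'])@M; q=q[(abs(q[:,2])<.009)&(abs(q[:,1])<.06)&(q[:,0]<.13)]
b=np.arange(-.05,.055,.005)
for i in range(len(b)-1):
    k=q[(q[:,1]>=b[i])&(q[:,1]<b[i+1])]
    print(b[i].round(3),len(k),np.percentile(k[:,0],[5,50,95]).round(4) if len(k) else '')
p,d,c=load('w7'); 
go(.4674,-.3324,.115,104.2)
```

```text
-0.05 0 
-0.045 0 
-0.04 0 
-0.035 10 [0.0349 0.0356 0.0368]
-0.03 443 [0.0342 0.0355 0.0368]
-0.025 561 [0.0358 0.0374 0.0391]
-0.02 533 [0.038  0.0396 0.0411]
-0.015 536 [0.0401 0.0417 0.0433]
-0.01 531 [0.0423 0.0438 0.0455]
-0.005 521 [0.0445 0.046  0.0474]
-0.0 513 [0.0466 0.0481 0.0496]
0.005 2538 [-0.011  -0.0051  0.0508]
0.01 817 [-0.0117  0.0515  0.0536]
0.015 626 [-0.0154  0.0542  0.0558]
0.02 511 [0.0551 0.0566 0.0581]
0.025 582 [0.0572 0.059  0.0821]
0.03 262 [0.059  0.0604 0.0621]
0.035 0 
0.04 143 [0.1237 0.1247 0.1258]
0.045 231 [0.1237 0.1249 0.126 ]
tool [ 0.4672 -0.332   0.1588] x [-0.001  0.001 -1.   ] jaw deg -75.85 shift cm [4.38 0.02 0.06] twist -0.04943737298947326 w 0.0212 F [-0.1  0.8 -1.2] t 24.175 j6 0.51
```

```bash
cat >> h.py <<'E'
def tilt(W,tcp=None,rv=None):
    s=arm.sense(); tcp=s['tool_pos'] if tcp is None else np.array(tcp); rv=s['tool_rot'] if rv is None else rv
    q=(W.reshape(-1,3)-tcp)@R.from_rotvec(rv).as_matrix(); q=q[(abs(q[:,2])<.009)&(abs(q[:,1])<.045)&(q[:,0]<.1)&(q[:,0]>.025)]
    k=q[q[:,1]<.045]; f=np.polyfit(k[:,1],k[:,0],1); r=abs(np.polyval(f,k[:,1])-k[:,0])<.004
    f=np.polyfit(k[r,1],k[r,0],1); print('tilt deg',np.degrees(np.arctan(f[0])).round(1),'depth at 0',f[1].round(4),'y',np.percentile(k[r,1],[1,99]).round(4),r.mean().round(2))
E
python3 - <<'E'
from h import *
for n,t,r in (('w7',[.4317,.0109,.108],[1.21,1.207,-1.208]),('w8',[.4657,-.3319,.1768],[1.026,1.316,-1.026])):
    p,d,c=load(n); tilt(cloud(d,c),t,r)
p,d,c=load('w9'); tilt(cloud(d,c))
go(.47,-.08,.2,104.2)
E
```

```text
tilt deg 6.1 depth at 0 0.0547 y [-0.0396  0.0279] 0.49
tilt deg 6.2 depth at 0 0.0547 y [-0.0394  0.028 ] 0.48
tilt deg 23.0 depth at 0 0.0465 y [-0.0285  0.0321] 0.99
tool [ 0.4672 -0.332   0.1588] x [-0.001  0.001 -1.   ] jaw deg -75.85 shift cm [ -4.09   6.43 -24.37] twist -0.04943737298947326 w 0.0212 F [-0.1  0.8 -1.2] t 24.175 j6 0.51
```

Emit:
step_arm(rows=[[[0.1,-4,0,0,0],[0.1,0,1.2,-4.9,0],[0.1,0,1.2,-4.9,0],[0.1,0,1.2,-4.9,0],[0.1,0,1.2,-4.9,0],[0.1,1,1.2,-4.8,0],[0.1,3,0.4,0,0],[0.1,2,0,0,0],[0.1,0,0,0,0]]])

```text
time_s: 25.3
tool_pos: [0.4683, -0.0794, 0.1378]
tool_rot: [1.025, 1.322, -1.027]
wrist_force: [1.1, -0.3, -1.1]
gripper_width: 0.0213
```

Run:
```python
from h import *
p,d,c=grab('wrist','w10'); tilt(cloud(d,c)); go(.47,-.08,.108)
p,d,c=grab('top','t4'); W=cloud(d,c)
for l in ((.6,.74,-.06,.07),(.49,.61,-.05,.06)): print(boxfit(W,l))
```

```text
tilt deg 23.1 depth at 0 0.0485 y [-0.0294  0.0311] 0.99
tool [ 0.4691 -0.08    0.1389] x [-0.003  0.001 -1.   ] jaw deg -75.83 shift cm [3.09 0.09 0.03] twist None w 0.0213 F [-0.5 -0.6 -0.1] t 25.35 j6 0.92
(269, array([6.435e+02, 2.000e-01, 1.720e+01, 4.940e+01, 0.000e+00]), array([677.9,  10.9]))
(267, array([521.8,  18.8, 339.5,  29.3,   0. ]), array([555.6,   6.2]))
```

Emit:
step_arm(rows=[[[0.1,1.5,0,0,0],[0.1,0.7,0,0,0],[0.1,0.4,0,0,0],[0.1,0.3,0,0,0],[0.1,0.2,0,0,0],[0.1,0,0,0,0]]], grip_force=20)

```text
time_s: 26.15
tool_pos: [0.4702, -0.0805, 0.1111]
tool_rot: [1.024, 1.315, -1.024]
wrist_force: [-6.9, 0.6, 19.5]
gripper_width: 0.0213
```

Run:
```python
from h import *
p,d,c=grab('wrist'); tilt(cloud(d,c)); go(.47,-.08,.108)
```

```text
tilt deg 23.1 depth at 0 0.0469 y [-0.0287  0.0319] 0.99
tool [ 0.4702 -0.0805  0.1111] x [ 0.001 -0.001 -1.   ] jaw deg -75.78 shift cm [ 0.31 -0.   -0.05] twist None w 0.021 F [-6.6  0.9 19.5] t 26.2 j6 0.92
```

Emit:
step_arm(rows=[[[0.35,-0.3,0,0,0],[0.45,0,0,0,0],[0.5,0,0,0,0],[0.5,0,0,0,0]]])

```text
time_s: 26.7
tool_pos: [0.4698, -0.0802, 0.1117]
tool_rot: [1.025, 1.317, -1.025]
wrist_force: [-0.1, -0.5, 0.4]
gripper_width: 0.0428
```

Run:
```python
from h import *
p,d,c=grab('wrist','w11'); W=cloud(d,c); tilt(W); go(.47,-.08,.108)
q=W.reshape(-1,3); q=q[(q[:,2]>.052)&(q[:,2]<.062)&(np.hypot(q[:,0]-.47,q[:,1]+.08)<.06)]
print(len(q),cv2.minAreaRect((q[:,:2]*1000).astype(np.float32)),np.median(q[:,2]))
cv2.imwrite('pics/w11c.png',p[150:400,150:490,::-1])
```

```text
tilt deg 13.9 depth at 0 0.063 y [-0.0391  0.0084] 0.39
tool [ 0.4698 -0.0803  0.1117] x [-0.  0. -1.] jaw deg -75.81 shift cm [ 0.37  0.02 -0.02] twist None w 0.0429 F [-0.8 -0.3 -0.6] t 26.75 j6 0.92
6107 ((448.232421875, -85.03387451171875), (64.69066619873047, 70.1034164428711), 14.117650985717773) 0.05542638476757486
```

View pics/w11c.png

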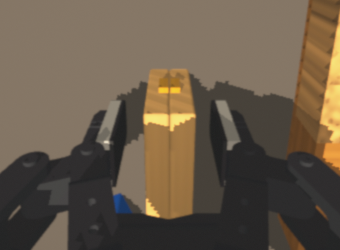

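The box stands flat and closed between the jaws. Now its centre along the tool y axis.

```bash
cat >> h.py <<'E'
def along(W):
    s=arm.sense(); q=W.reshape(-1,3); q=q[(q[:,2]>.053)&(q[:,2]<.058)]
    q=(q-s['tool_pos'])@R.from_rotvec(s['tool_rot']).as_matrix(); q=q[(abs(q[:,2])<.016)&(abs(q[:,1])<.07)]
    print(len(q),'y',np.percentile(q[:,1],[.5,2,50,98,99.5]).round(4),'z',np.percentile(q[:,2],[1,99]).round(4))
E
python3 - <<'E'
from h import *
p,d,c=load('w11'); along(cloud(d,c))
E
```

```text
5125 y [-0.0524 -0.0507 -0.0184  0.0077  0.0082] z [-0.0117  0.0117]
```

Emit:
step_arm(rows=[[[0.5,0,-1.4,0,0],[0.5,0.3,-1.4,0,0],[0.5,0,0,0,0]]])

```text
time_s: 27.12
tool_pos: [0.4409, -0.087, 0.1085]
tool_rot: [1.025, 1.318, -1.026]
wrist_force: [1.4, 0.2, -0.2]
gripper_width: 0.0426
```

Run:
```python
from h import *
p,d,c=grab('wrist','w12'); along(cloud(d,c)); go(.47,-.08,.108)
```

```text
7326 y [-0.0368 -0.0337  0.0052  0.0362  0.0367] z [-0.0116  0.0117]
tool [ 0.4419 -0.0872  0.1088] x [-0.001  0.    -1.   ] jaw deg -75.87 shift cm [ 0.08  2.9  -0.02] twist None w 0.0428 F [ 0.6 -0.2 -0.6] t 27.175 j6 0.88
```

Emit:
step_arm(rows=[[[0.1,0,0,0,0],[0.1,0,0,0,0],[0.1,0,0,0,0],[0.1,-3,0,0,0],[0.1,-4,0,0,0],[0.1,0,-0.7,4.9,0],[0.1,0,-0.7,4.9,0],[0.1,0,-0.7,4.9,0],[0.1,0,-0.7,4.9,0],[0.1,0,-0.7,4.8,0],[0.1,0,0,0,0],[0.1,0,0,0,0]]], grip_force=70)

```text
time_s: 28.68
tool_pos: [0.4684, -0.3317, 0.1783]
tool_rot: [1.026, 1.318, -1.025]
wrist_force: [-1.2, 0.5, -1.7]
gripper_width: 0.021
```

Run:
```python
from h import *
p,d,c=grab('wrist','w13'); W=cloud(d,c); go(.4674,-.3324,.116,104.2)
s=arm.sense(); q=(W.reshape(-1,3)-s['tool_pos'])@R.from_rotvec(s['tool_rot']).as_matrix(); q=q[(abs(q[:,2])<.013)&(q[:,0]>.045)&(q[:,0]<.06)&(abs(q[:,1])<.06)]
print(len(q),np.percentile(q[:,1],[.5,2,98,99.5]).round(4),np.percentile(q[:,2],[1,99]).round(4),np.polyfit(q[:,1],q[:,0],1))
```

```text
tool [ 0.4684 -0.3311  0.1784] x [-0.001  0.002 -1.   ] jaw deg -75.78 shift cm [ 6.24 -0.13  0.12] twist 0.01888830565025046 w 0.021 F [ 0.2  0.9 -1.9] t 28.725 j6 0.51
7252 [-0.0382 -0.035   0.0352  0.0356] [-0.012   0.0113] [0.0077334  0.05421223]
```

Emit:
step_arm(rows=[[[0.1,2,-0.1,0.1,0],[0.1,2,0,0,0],[0.1,1.2,0,0,0],[0.1,0.8,0,0,0],[0.1,0,0,0,0]]])

```text
time_s: 29.35
tool_pos: [0.4679, -0.333, 0.1186]
tool_rot: [1.025, 1.317, -1.024]
wrist_force: [0.0, -0.4, -1.4]
gripper_width: 0.0211
```

Run:
```python
from h import *
go(.4674,-.3324,.114,104.2)
```

```text
tool [ 0.4679 -0.333   0.1186] x [-0.001  0.001 -1.   ] jaw deg -75.78 shift cm [ 0.46 -0.03 -0.07] twist 0.020744985074657052 w 0.0211 F [ 0.  -0.4 -1.4] t 29.35 j6 0.51
```

Emit:
step_arm(rows=[[[0.1,0.35,0,0,0],[0.1,0,0,0,0],[0.3,0,0,0,0],[0.42,0,0,0,0],[0.42,0,0,0,0],[0.42,-3,0,0,0],[0.45,-4,0,0,0],[1,-1,0,-4,0],[1,0,0,-5,0],[1,0,2,-5,0],[1,0,2,-5,0],[1,0,0,0,0]]])

```text
time_s: 30.85
tool_pos: [0.4598, -0.1361, 0.1956]
tool_rot: [1.022, 1.319, -1.021]
wrist_force: [0.5, -0.5, -0.3]
gripper_width: 0.0854
```

Run:
```python
from h import *
p,d,c=grab('top','t5'); W=cloud(d,c)
for l in ((.6,.74,-.06,.07),(.49,.61,-.05,.06)): print(boxfit(W,l))
p,d,c=grab('wrist','w14'); W=cloud(d,c)
q=W.reshape(-1,3); q=q[(q[:,2]>.05)&(q[:,2]<.08)&(np.hypot(q[:,0]-.4674,q[:,1]+.3324)<.06)]
print(len(q),cv2.minAreaRect((q[:,:2]*1000).astype(np.float32)) if len(q) else 0,np.median(q[:,2]))
go(.5556,.0063,.107,69.6)
```

```text
(272, array([643.5,  -0. ,  17.5,  49.5,   0. ]), array([677.9,  10.8]))
(271, array([521.8,  18.7, 339.9,  29.4,   0. ]), array([555.6,   6.3]))
3801 ((465.63092041015625, -333.1058349609375), (76.51647186279297, 25.921205520629883), 14.928531646728516) 0.06022036192865568
tool [ 0.4604 -0.1393  0.1957] x [ 0.001 -0.001 -1.   ] jaw deg -75.7 shift cm [  8.87  12.82 -11.76] twist 34.69931126412379 w 0.0858 F [ 0.9 -0.8  0.9] t 30.95 j6 0.8
```

View pics/w14.png

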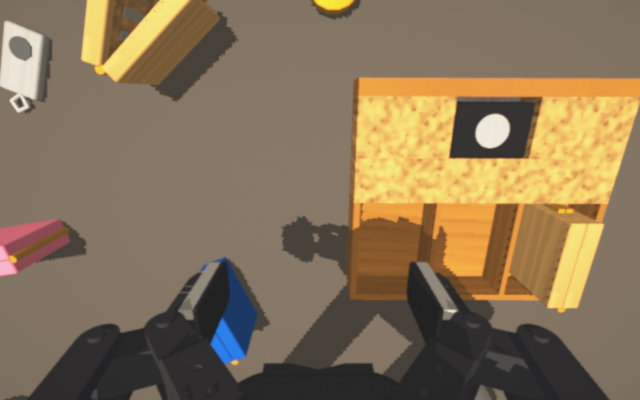

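Box 1 stands closed in the right compartment, top at 60 mm, at (570,260) in the picture. Next is the middle box.

Emit:
step_arm(rows=[[[1,0,4.3,-3.9,0],[1,0,4.3,-3.9,0],[1,0,4.2,-3.95,0],[1,0,0,0,8.7],[1,0,0,0,8.7],[1,0,0,0,8.7],[1,2,0,0,8.6],[1,1.5,0,0,0],[1,0,0,0,0]]])

```text
time_s: 32.08
tool_pos: [0.5547, 0.005, 0.1589]
tool_rot: [1.465, 1.021, -1.469]
wrist_force: [-0.8, 0.3, 0.0]
gripper_width: 0.0855
```

Run:
```python
from h import *
go(.5556,.0063,.107,69.7)
```

```text
tool [0.5547 0.005  0.1589] x [-0.003  0.    -1.   ] jaw deg -110.42 shift cm [ 5.19  0.05 -0.16] twist -0.12227325077481055 w 0.0855 F [-0.8  0.3  0. ] t 32.075 j6 1.74
```

Emit:
step_arm(rows=[[[1,2.5,0,-0.15,0],[1,2,0,0,0],[1,0.6,0,0,0],[0.8,0,0,0,0],[0.6,0,0,0,0],[0.4,0,0,0,0],[0.2,0,0,0,0],[0.1,0,0,0,0],[0.1,0,0,0,0]]], grip_force=50)

```text
time_s: 33.2
tool_pos: [0.5566, 0.007, 0.1105]
tool_rot: [1.469, 1.017, -1.466]
wrist_force: [-0.0, -1.2, 5.7]
gripper_width: 0.0216
```

```bash
cat >> h.py <<'E'
def held(W,lo=.045,hi=.06):
    s=arm.sense(); q=(W.reshape(-1,3)-s['tool_pos'])@R.from_rotvec(s['tool_rot']).as_matrix(); q=q[(abs(q[:,2])<.013)&(q[:,0]>lo)&(q[:,0]<hi)&(abs(q[:,1])<.06)]
    print(len(q),'y',np.percentile(q[:,1],[.5,2,98,99.5]).round(4),'z',np.percentile(q[:,2],[1,99]).round(4),'slope,depth',np.polyfit(q[:,1],q[:,0],1).round(4))
E
python3 - <<'E'
from h import *
p,d,c=grab('wrist','w15'); held(cloud(d,c)); go(.4517,-.2703,.178,104.2)
E
```

```text
7096 y [-0.0415 -0.0381  0.0317  0.032 ] z [-0.0116  0.0117] slope,depth [0.0057 0.055 ]
tool [0.5565 0.0071 0.1105] x [ 0.002 -0.    -1.   ] jaw deg -110.5 shift cm [-6.76 -0.09 29.65] twist -34.69742360869816 w 0.0218 F [-0.8 -1.2  5.9] t 33.25 j6 1.74
```

Emit:
step_arm(rows=[[[0.1,-3,0,0,0],[0.1,-4,0,0,0],[0.1,0,0,4.95,0],[0.1,0,0,4.95,0],[0.1,0,0,4.95,0],[0.1,0,0,4.95,0],[0.1,0,0,4.95,0],[0.1,0,0,4.9,-8.7],[0.1,0,0,0,-8.7],[0.1,0,0,0,-8.7],[0.1,0,0,0,-8.6],[0.1,0,0,0,0]]], grip_force=70)

```text
time_s: 34.75
tool_pos: [0.4518, -0.2703, 0.1793]
tool_rot: [1.026, 1.316, -1.026]
wrist_force: [0.3, -0.3, -0.3]
gripper_width: 0.021
```

Run:
```python
from h import *
p,d,c=grab('wrist','w16'); held(cloud(d,c)); go(.4556,-.2693,.119,104.2)
```

```text
6951 y [-0.0417 -0.0385  0.0315  0.0318] z [-0.0125  0.0112] slope,depth [0.0053 0.0551]
tool [ 0.4519 -0.2703  0.1793] x [-0.  0. -1.] jaw deg -75.98 shift cm [ 6.03  0.38 -0.01] twist -0.1807931158938345 w 0.0208 F [-0.2  0.2 -1.1] t 34.8 j6 0.57
```

Emit:
step_arm(rows=[[[0.1,2,0.4,0,0],[0.1,2,0,0,0],[0.1,1.2,0,0,0],[0.1,0.8,0,0,0],[0.1,0.2,0,0,0],[0.1,0,0,0,0]]])

```text
time_s: 35.55
tool_pos: [0.4561, -0.2697, 0.1177]
tool_rot: [1.025, 1.316, -1.025]
wrist_force: [-0.5, 0.4, -0.3]
gripper_width: 0.0206
```

Run:
```python
from h import *
p,d,c=grab('wrist'); held(cloud(d,c)); go(.4556,-.2693,.116,104.2)
```

```text
6946 y [-0.0419 -0.0385  0.0315  0.0318] z [-0.0125  0.0113] slope,depth [0.0048 0.0552]
tool [ 0.4562 -0.2697  0.1179] x [ 0.001 -0.001 -1.   ] jaw deg -75.82 shift cm [ 0.19 -0.04 -0.06] twist -0.020723084517840107 w 0.0206 F [-0.7  0.2 -0.2] t 35.6 j6 0.58
```

Emit:
step_arm(rows=[[[0.1,0.2,0,0,0],[0.3,0,0,0,0],[0.42,0,0,0,0],[0.42,0,0,0,0],[0.42,-3,0,0,0],[0.45,-4,0,0,0],[1,-1,4,-3.1,0],[1,0,4,-3.1,0],[1,0,4,-3.1,0],[1,0,4,-3.1,0],[1,0,4,-3.1,0],[1,0,4,-3.1,0]]])

```text
time_s: 37.1
tool_pos: [0.6439, -0.0289, 0.1954]
tool_rot: [1.025, 1.316, -1.025]
wrist_force: [0.6, -0.6, 0.4]
gripper_width: 0.0854
```

Run:
```python
from h import *
p,d,c=grab('top','t6'); W=cloud(d,c); print(boxfit(W,(.6,.74,-.06,.07)))
q=W.reshape(-1,3)
for x,y in ((.4674,-.3324),(.4517,-.2703)):
    k=q[(q[:,2]>.05)&(q[:,2]<.08)&(np.hypot(q[:,0]-x,q[:,1]-y)<.045)&(abs((q[:,:2]-[x,y])@[-.245,.97])<.028)]
    print(len(k),cv2.minAreaRect((k[:,:2]*1000).astype(np.float32)) if len(k) else 0,np.median(k[:,2]))
go(.6779,.0108,.107,107.3)
```

```text
(50, array([643.1,   1.7, 349.1, 102.9,   0. ]), array([678.5,  -5.1]))
305 ((467.9176940917969, -331.5998840332031), (74.66876220703125, 24.736961364746094), 14.597821235656738) 0.06037505292962175
302 ((452.5891418457031, -268.75762939453125), (73.96336364746094, 24.549102783203125), 15.119492530822754) 0.06017959121235128
tool [ 0.6469 -0.0238  0.1956] x [ 0.004  0.003 -1.   ] jaw deg -75.66 shift cm [ 8.88  3.82 -2.57] twist -2.9595172513641614 w 0.0851 F [3.6 2.5 0.7] t 37.15 j6 1.11
```

Run:
```python
from h import *
p,d,c=grab('wrist','w17'); W=cloud(d,c)
W=W.copy(); W[W[...,2]>.06]=np.nan; W[(W[...,2]<.053)]=np.nan
print(boxfit(W,(.6,.76,-.08,.09)))
go(.6779,.0108,.107,107.3)
```

```text
(3614, array([642. ,  -1.2,  17.4,  49.1,   0. ]), array([676.3,   9.6]))
tool [ 0.6452 -0.0261  0.1953] x [ 0.002  0.001 -1.   ] jaw deg -75.55 shift cm [ 8.84  4.07 -2.75] twist -2.854719483441272 w 0.0854 F [ 0.2 -0.1 -0.3] t 37.2 j6 1.1
```

Emit:
step_arm(rows=[[[1,0,2,-1.4,0],[1,1,2,-1.4,-2.9],[1,3,0,0,0],[1,0,0,0,0],[1,0,0,0,0]]])

```text
time_s: 37.83
tool_pos: [0.675, 0.0063, 0.1556]
tool_rot: [0.986, 1.336, -0.987]
wrist_force: [0.2, -0.2, 0.1]
gripper_width: 0.0858
```

Run:
```python
from h import *
go(.677,.0103,.107,107.3)
```

```text
tool [0.675  0.0063 0.1556] x [-0. -0. -1.] jaw deg -72.89 shift cm [ 4.86  0.3  -0.32] twist -0.18883143756130494 w 0.0858 F [ 0.2 -0.2  0.1] t 37.825 j6 1.12
```

Emit:
step_arm(rows=[[[1,1.5,0.3,-0.3,0],[1,2,0,0,0],[1,1.3,0,0,0],[0.8,0,0,0,0],[0.6,0,0,0,0],[0.4,0,0,0,0],[0.2,0,0,0,0],[0.1,0,0,0,0],[0.1,0,0,0,0]]], grip_force=50)

```text
time_s: 38.95
tool_pos: [0.6776, 0.0102, 0.1087]
tool_rot: [0.987, 1.333, -0.985]
wrist_force: [0.1, 0.2, 5.7]
gripper_width: 0.0215
```

Run:
```python
from h import *
p,d,c=grab('wrist','w18'); held(cloud(d,c)); go(.436,-.2083,.178,104.2)
```

```text
7157 y [-0.044  -0.0407  0.0291  0.0294] z [-0.0124  0.0111] slope,depth [0.0114 0.0534]
tool [0.6776 0.0102 0.1087] x [ 0.002 -0.    -1.   ] jaw deg -72.91 shift cm [ -6.98 -29.5   13.79] twist 2.89333803723531 w 0.0215 F [-0.  -0.9  6.6] t 39.0 j6 1.12
```

Emit:
step_arm(rows=[[[0.1,-3,0,0,0],[0.1,-4,0,0,0],[0.1,0,-4.1,1.97,0],[0.1,0,-4.1,1.97,0],[0.1,0,-4.1,1.97,0],[0.1,0,-4.1,1.97,0],[0.1,0,-4.1,1.97,0],[0.1,0,-4.1,1.97,0],[0.1,0,-4.1,1.97,0],[0.1,0,0,0,2.9],[0.1,0,0,0,0],[0.1,0,0,0,0]]], grip_force=70)

```text
time_s: 40.5
tool_pos: [0.4432, -0.2055, 0.1773]
tool_rot: [1.024, 1.317, -1.024]
wrist_force: [0.5, -0.1, -1.0]
gripper_width: 0.0205
```

Run:
```python
from h import *
p,d,c=grab('wrist','w19'); held(cloud(d,c)); go(.4424,-.2067,.1155,104.2)
```

```text
7022 y [-0.0444 -0.0411  0.0289  0.0292] z [-0.0123  0.0111] slope,depth [0.0097 0.0534]
tool [ 0.4433 -0.2053  0.1773] x [-0.  0. -1.] jaw deg -75.71 shift cm [ 6.18 -0.12  0.11] twist 0.08537266695435619 w 0.0204 F [ 0.4 -0.1 -1.6] t 40.55 j6 0.66
```

Emit:
step_arm(rows=[[[0.1,2,-0.1,0.1,0],[0.1,2,0,0,0],[0.1,1.2,0,0,0],[0.1,0.8,0,0,0],[0.1,0.2,0,0,0],[0.1,0,0,0,0]]])

```text
time_s: 41.3
tool_pos: [0.4426, -0.2071, 0.1157]
tool_rot: [1.025, 1.316, -1.025]
wrist_force: [-0.0, 0.4, -0.7]
gripper_width: 0.021
```

Run:
```python
from h import *
p,d,c=grab('wrist'); held(cloud(d,c)); go(.4424,-.2067,.1145,104.2)
```

```text
7017 y [-0.0443 -0.041   0.029   0.0293] z [-0.0125  0.0111] slope,depth [0.0098 0.0536]
tool [ 0.4426 -0.2072  0.1158] x [ 0.001 -0.    -1.   ] jaw deg -75.8 shift cm [ 0.13 -0.01 -0.05] twist -0.003241698132342208 w 0.0209 F [-0.1  1.1 -0.2] t 41.35 j6 0.66
```

Release, then retreat up and back for the final look.

Emit:
step_arm(rows=[[[0.1,0.2,0,0,0],[0.3,0,0,0,0],[0.42,0,0,0,0],[0.42,0,0,0,0],[0.42,-3,0,0,0],[0.45,-5,0,0,0],[1,-5,0,0,0],[1,-3,-2,-4,0],[1,0,-2,-4,0],[1,0,0,-4,0],[1,0,0,0,0],[1,0,0,0,0]]])

```text
time_s: 42.85
tool_pos: [0.3745, -0.1008, 0.2737]
tool_rot: [1.024, 1.315, -1.024]
wrist_force: [1.0, 0.8, 0.2]
gripper_width: 0.0857
```

Run:
```python
from h import *
p,d,c=grab('top','t7'); W=cloud(d,c); q=W.reshape(-1,3)
for x,y in ((.4674,-.3324),(.4517,-.2703),(.436,-.2083)):
    k=q[(q[:,2]>.05)&(q[:,2]<.08)&(np.hypot(q[:,0]-x,q[:,1]-y)<.045)&(abs((q[:,:2]-[x,y])@[-.245,.97])<.028)]
    print(len(k),cv2.minAreaRect((k[:,:2]*1000).astype(np.float32)) if len(k) else 0,np.median(k[:,2]))
k=q[np.hypot(q[:,0]-.5474,q[:,1]+.2462)<.015]; print('cart',np.nanpercentile(k[:,2],[5,50,95]).round(4))
k=q[np.hypot(q[:,0]-.5395,q[:,1]-.2855)<.006]; print('pin',np.nanmax(k[:,2]).round(4))
p0=load('top')[0]; print(arm.sense()['tool_pos'],arm.sense()['time_s'])
D=np.abs(p.astype(int)-p0).max(2); 
cv2.imwrite('pics/f.png',p[...,::-1]); 
grab('scene','s2')
```

```text
309 ((467.9663391113281, -331.94049072265625), (74.5348892211914, 25.573312759399414), 14.195027351379395) 0.06010556058463867
299 ((452.46893310546875, -268.9805603027344), (74.46669006347656, 25.289064407348633), 15.18773365020752) 0.06022050389392675
294 ((435.8907165527344, -207.1029815673828), (75.70914459228516, 24.34657859802246), 15.279741287231445) 0.06044662249753502
cart [0.032  0.0352 0.0379]
pin 0.0679
[ 0.37467027 -0.10113995  0.27363285] 42.9
```

View pics/f.png

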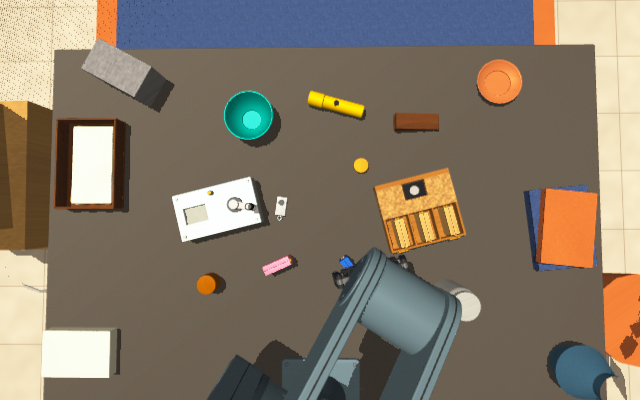

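All three boxes are closed, measuring about 25 mm thick with tops at 60 mm. The cartridge is flush, the pin is up, and everything else is where it was. Handing in.

```bash
python3 -c "
from workcell import arm
print(arm.close_job())"
```

```text
the job is handed in; nothing more can be done
None
```

The fishing tackle is put away and the job is handed in, at about 43 s on the robot's clock.

- **Winding:** I wound the crank clockwise and checked the pin after the first half turn and every half turn from 1.5 turns on. It popped up between 2.5 and 3 turns, and I stopped there.
- **Cartridge:** Only after that did I move it to the recess and press it flush. The final view put its top at about 35 mm, level with the cork.
- **Lure boxes:** I squeezed all three shut and stood one on edge in each compartment. In the final view they measured about 25 mm thick with tops at 60 mm, so they are closed and resting on the floor.
- **Other things:** I left the pink and blue look-alikes and everything else on the console alone. In the last top view everything in sight was in place; the arm partly hid the blue one.

**One mishap:** The first lure box caught on the compartment wall while going in, with about 27 N at the wrist, and tilted 23° in the grip. I set it upright on the table, regripped it and placed it cleanly.

**Check that disagreed:** In the last top view the pin read 68 mm high, against 65 mm expected and 65 mm from the closer wrist view. I took that as noise from the distant camera.

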